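# Snap down the column stand's step and load the column cage

## Robot

A 6-joint arm with a two-finger parallel gripper is mounted at the origin on the work surface. World frame = base frame: x ahead of the robot, y to its left, z up, the work surface at z = 0. Lengths are in m, angles in degrees, forces in N, time in s.
With the tool pointing down it reaches from about 0.375 to 0.9 m from the base axis. Payload 3.1 kg.
Tool frame: the origin (TCP) lies midway between the tips of the shut fingers; the grasp point (between the pads) lies 19 mm behind it; y points along the fingers, x is the direction in which the jaws open and shut, and the axes are right-handed (so a half turn about y gives the same grasp; the last joint's range is limited). The gripper opens to 87 mm and grips with 3 to 60 N. Pads are 19 mm wide; open, the fingers measure 117 mm over their backs; the gripper's body (75 mm by 190 mm) begins 51 mm behind the grasp point.
Start: joints at [59.215, 30.224, 82.088, -0, 67.689, -10.227], TCP at [0.219, 0.585, 0.223] pointing down, gripper open.
Joint ranges: [-176.69, 176.69], [-43.24, 126.21], [12.49, 139.97], [-82, 262], [0, 151.66], [-163.58, 163.58]. Speed limits (degrees/s): [159.86, 159.86, 180, 180, 180, 180].

## Interface

Orientations are given as a 3x3 rotation matrix whose columns are the frame's x, y, z axes.
In Python, from rig import bot, optics, spotter gives the robot as it stands. The module is installed in compiled form; this text tells all that it offers.
- The arm moves only by the shell command python3 -m inch 'ROWS' [OPENING]. ROWS is JSON, a list of rows, each a list of 2 entries, a list of its own where there are three numbers: the shift along the tool's x, y, z in m, then the turn about the tool's y in units of 5 degrees (1.0 is 5 degrees). In form: [[[tx, ty, tz], yaw], ...]. A call has 1 to 12 rows; each row is the pose to reach, as a shift and turn from the pose commanded when the call began, along the tool's axes at that moment; what a row does not reach only later rows make up. A row lasts 1/12 s, in which the tool goes at most 41.7 mm and 7.16 degrees, less where a joint would pass 70% of its speed; a pose out of reach is approached as far as the arm can. A call with a gripper value outside its range is refused whole. OPENING is the gripper command: -1 is fully open, 1 is shut, values between are in proportion, set as the call begins (- or left out, the last holds). The fingers move at their own pace and stop on an object; the grip force is fixed at half the most. Time passes only in rows, so rows that repeat a pose let the fingers close. It gives the time, the measured TCP pose, the force and the opening at its end, in the units of the state.
- bot.read_state(): the state, without advancing time (a new reading comes with each control period).
- optics.capture(name): name is "scene" or "top"; returns a dict with "pixels" (384x512x3 uint8, red, green, blue), "z_map" (384x512 float32, m along the optical axis (not along the pixel's ray), 0 where there is no reading), "mtx" (3x3 intrinsics, pixels), "world_from_camera" (4x4, takes a point from camera to world coordinates). Camera axes: x right, y down, z forward; pixel columns grow to the right and rows downward; lengths in m; the calibration is good to about 2 mm. A picture is of the moment at which its call begins.
- bot.hand_in(): hands the job in, once; it reports no verdict.
Trained networks look in the newest picture that a camera, given by its name, has taken for a name from the list of things; names that differ only in an ending like _2 or _b are one class to them, and where a whole thing is asked for, a point or a joint stands for the part that bears it (a point fixed in the world has none). Each returns a list of dicts, best first, with "confidence" (0 to 1); they miss things now and then, are a little off and sometimes report something else, mostly with a low value. They report only what shows in the picture. A call takes as long as a camera call. They do not tell look-alikes from the thing itself.
- spotter.find_in(camera, query): "location" ([x, y, z] in m, in world coordinates, good to about 4 mm: the middle of the surface that is visible of it).
- spotter.masks_of(camera, query): "pixels" (384x512 bool, what is visible of it).
The state is a dict: "time_s": time; "joint_positions": joint angles; "qvel": joint speeds; "tau": joint torques, N m; "position": TCP position; "tcp_rot": TCP orientation; "force": force on the tool from outside, world axes, zero at the start; "moment": the same for the moment, N m; "opening": opening from 0.0 (shut) to 1.0 (fully open).
Only numpy, scipy, OpenCV 4.12 (cv2) and the standard library are available. Lean on these libraries where they do the work, as an engineer would, in place of code of your own. Each camera call takes 0.05 s, during which the arm holds its last target. There are 200 camera calls.

## Task

Get the column stand ready for use: push its upright sprung green step past its over-centre point so that it snaps down level onto its stop, and take the hand off it. Then prove that it holds by leaning on it for about a second with roughly 10 N; never push on it with more than 20 N. Finally set the amber column cage gently down flat in the middle of the step and let go, leaving everything else on the bench where it is.

Things in the scene. Friction and masses are not known exactly. Their poses are not given: they have to be found in the camera images.
- stand: White fixed column stand: foot plate 150 x 235 x 12 mm on levelling feet set at any height (6 to 20 mm under the plate), two cheeks 90 mm high, 10 mm thick, 148 mm apart, dark stop block under the open step. Origin: underside of the plate, straight below the hinge axis. z up; hinge axis along its y, 75 mm above the origin; the step folds down towards its -x.
- step (a joint): Sprung green step. Rad: 0 = stowed, upright, leaning 10 degrees back past vertical to the stand's +x; 1.745 = open, level along the stand's -x on its rigid stop. The spring holds it at both ends: opening takes about 6 N at the free edge at first, falling to nothing at the over-centre point near 1.0 rad (0.9 to 1.1, by its unknown weight); past that it runs to the stop by itself and stays.
- step_middle (a point): Point on the step's plate, mid-width, 75 mm from the hinge axis; the cage's centre goes above it. The plate is 124 mm wide, 10 mm thick, hinge axis in mid-thickness. This face looks to the stand's +x when stowed (push from there) and up when open, then 80 mm above the stand's origin. A rigid green tread pad covers it, shimmed to stand 2 to 14 mm proud: how much is not measured, only felt.
- step_edge (a point): Point on the same face of the plate (under the tread's level), mid-width, at the yellow free edge, 142 mm from the hinge axis. The tread ends 9 mm short of it. Position only; axes of no use.
- cage: Loose amber column cage, 0.11 to 0.22 kg: open ring 114 mm across, 32 mm high, with a white bridge and in its centre an upright white grip, 50 mm long along the cage's x, 16 mm thick along its y, its top 80 mm above the cage's underside (grip it above the ring, 40 to 80 mm up). Origin: centre of the underside; z up. May finish at any yaw.
- gauge: Loose steel pressure gauge lying face up, 60 mm diameter, 26 mm high, with a 36 mm fitting with a yellow end towards its +y. Origin: centre of the underside. Leave alone.
- spanner: Loose steel spanner lying along its x, about 180 mm. Leave alone.
- driver: Loose screwdriver lying along its x, about 200 mm. Leave alone.
- vial_a: Loose amber vial with blue cap, 28 mm diameter, 50 mm high, standing on the stand's foot plate. Origin: centre of the underside. Leave alone.
- vial_b: Loose clear vial with white cap, 28 mm diameter, 50 mm high, standing near the cage. Origin: centre of the underside. Leave alone.
- jar: Loose amber jar with red cap, 60 mm diameter, 75 mm high. Origin: centre of the underside. Leave alone.
Mind the look-alikes: they are no part of the job. What is shaped like the cage but red or turquoise is not meant.

How it is judged (in metres and radians):
On the way, in this order (a step that is already met when the one before it is completed fails the run):
1. the step has snapped down onto its stop (joint above 1.68 rad) with the hand off it (value of joint step above 1.68 rad and contact force between anything else and step below 0.5 N), for 0.2 s.
2. the open step is leaned on by the fingers with 5 N or more for half a second (value of joint step above 1.68 rad and contact force between the fingers and step above 5 N), for 0.5 s.
At the end, for the whole second after the job is handed in: The step is open on its stop (above 1.68 rad) and still; the cage lies flat on it (underside 80 to 97 mm above the stand's origin, tilt under 0.08 rad), its centre within 20 mm of the step's middle, at rest and released (value of joint step above 1.68 rad and horizontal distance between cage and step_middle below 0.02 m and z of cage in the frame of stand between 0.08 and 0.097 m and angle between cage's own z axis and vertical below 0.08 rad and linear speed of cage below 0.02 m/s and velocity of joint step below 0.05 rad/s); the robot touches nothing.
It fails at once if the fingers push on the step with more than 20 N (contact force between the fingers and step above 20 N).
It fails at once if the cage is dropped or rammed onto the step (more than 40 N) (contact force between cage and step above 40 N).
It fails at once if a bystander (gauge, spanner, driver, vials, jar) is shifted by more than 30 mm (distance of any of gauge, spanner, driver, vial_a, vial_b, jar from where it was at the start of the episode above 0.03 m).
It fails at once if a vial or the jar is tipped over (angle between any of vial_a, vial_b, jar's own z axis and vertical above 0.6 rad).
It also fails if it takes over 72 s, if anything falls off the work surface, if the arm or the gripper's body presses on something with over 40 N, if the wrist force passes 120 N, or if a joint passes its speed limit or range.

## Working session

There is one attempt and no reset: what is moved stays moved. The work goes in short steps, Python scripts to look and compute and a shell command to move; the robot and the scene stay as the last step left them, time stands still between calls to the robot, and variables do not carry over. Pictures are saved under pics/ and viewed, about 8 in all and at most 12, crops included, and the job is handed in when it is done.

```bash
mkdir -p pics
cat > h.py <<'E'
import numpy as np, cv2
from rig import bot, optics, spotter
def pts(c):
    z=c["z_map"]; v,u=np.mgrid[:384,:512]; K=c["mtx"]
    P=np.stack([(u-K[0,2])/K[0,0]*z,(v-K[1,2])/K[1,1]*z,z,np.ones_like(z)],-1)
    W=(P@c["world_from_camera"].T)[...,:3]; W[z==0]=np.nan
    return W
E
python3 - <<'E'
from h import *
np.set_printoptions(precision=3,suppress=True)
ims=[]
for n in("scene","top"):
    c=optics.capture(n); np.savez(f"{n}.npz",**c); ims.append(c["pixels"])
    print(n,c["world_from_camera"][:3])
    for q in("stand","step","step_middle","step_edge","cage","gauge","vial_a","vial_b","jar","spanner","driver"):
        print(q,[(np.round(d["location"],3),round(d["confidence"],2)) for d in spotter.find_in(n,q)])
    cv2.imwrite(f"pics/{n}.png",cv2.resize(c["pixels"][...,::-1],(800,600)))
s=bot.read_state();print(s["position"],s["tcp_rot"],s["time_s"],s["force"])
E
```

```text
scene [[ 0.336  0.735 -0.59   1.162]
 [ 0.942 -0.268  0.203 -0.253]
 [-0.009 -0.623 -0.782  0.989]]
stand [(array([0.63 , 0.206, 0.024]), 0.58)]
step [(array([0.62 , 0.19 , 0.177]), 0.76)]
step_middle [(array([0.629, 0.19 , 0.182]), 0.61)]
step_edge [(array([0.629, 0.19 , 0.183]), 0.6)]
cage [(array([ 0.364, -0.12 ,  0.032]), 0.98), (array([ 0.744, -0.401,  0.033]), 0.91), (array([ 0.582, -0.208,  0.032]), 0.81), (array([ 0.744, -0.23 ,  0.031]), 0.62), (array([ 0.552, -0.039,  0.032]), 0.61)]
gauge [(array([ 0.711, -0.018,  0.029]), 0.96)]
vial_a [(array([0.62 , 0.318, 0.062]), 0.61)]
vial_b [(array([0.62 , 0.318, 0.062]), 0.61)]
jar []
spanner [(array([ 0.564, -0.403,  0.07 ]), 0.61), (array([ 0.342, -0.312,  0.01 ]), 0.58)]
driver [(array([0.326, 0.363, 0.02 ]), 0.79), (array([0.627, 0.189, 0.185]), 0.18)]
top [[-0.009 -0.982  0.19   0.334]
 [-1.     0.006 -0.02  -0.014]
 [ 0.018 -0.19  -0.982  1.116]]
stand [(array([0.588, 0.218, 0.02 ]), 0.87), (array([0.612, 0.195, 0.183]), 0.41)]
step [(array([0.615, 0.195, 0.181]), 0.62)]
step_middle [(array([0.614, 0.198, 0.183]), 0.93)]
step_edge []
cage [(array([ 0.73 , -0.391,  0.032]), 0.93), (array([ 0.353, -0.113,  0.031]), 0.9), (array([ 0.571, -0.207,  0.034]), 0.84), (array([ 0.732, -0.224,  0.032]), 0.78), (array([ 0.543, -0.031,  0.03 ]), 0.66)]
gauge [(array([ 0.702, -0.013,  0.029]), 0.8)]
vial_a [(array([0.61 , 0.324, 0.073]), 0.65), (array([ 0.485, -0.158,  0.05 ]), 0.54)]
vial_b [(array([0.61 , 0.324, 0.073]), 0.65), (array([ 0.485, -0.158,  0.05 ]), 0.54)]
jar [(array([ 0.544, -0.396,  0.077]), 0.96)]
spanner [(array([ 0.341, -0.309,  0.005]), 0.75)]
driver [(array([0.319, 0.365, 0.022]), 0.76)]
[0.219 0.585 0.223] [[ 0.351 -0.    -0.936]
 [ 0.936 -0.     0.351]
 [-0.    -1.     0.   ]] 1.2 [ 1.403 -0.063  0.151]
```

View pics/scene.png

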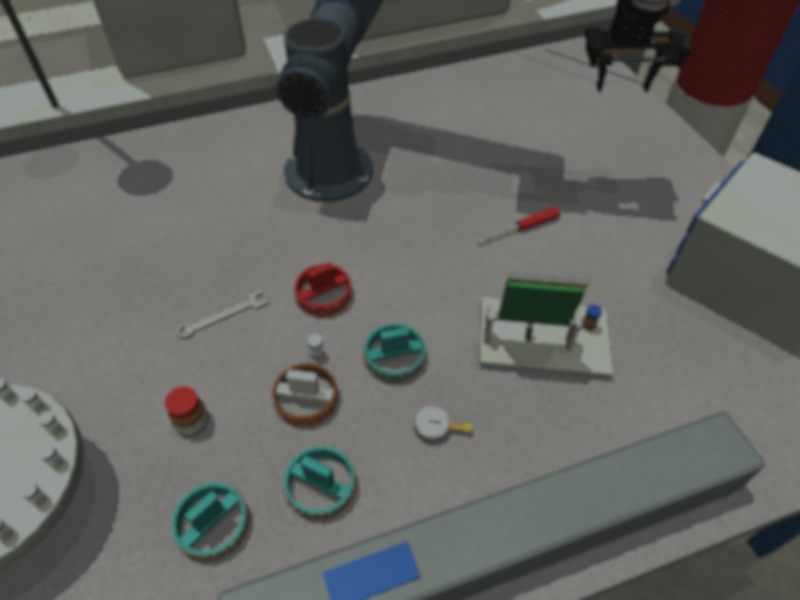

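View pics/top.png

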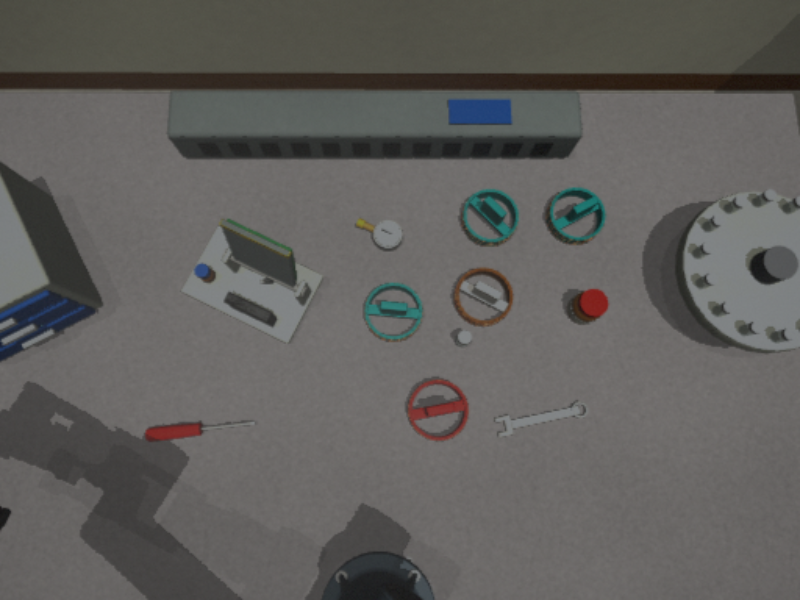

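Run:
```python
from h import *
np.set_printoptions(precision=4,suppress=True)
for n in("scene","top"):
    c=dict(np.load(n+".npz")); W=pts(c); px=c["pixels"].astype(int)
    X=W.reshape(-1,3)
    near=lambda x,y,r:np.hypot(X[:,0]-x,X[:,1]-y)<r
    t=near(.47,-.1,.04); print(n,"table z",np.nanmedian(X[t,2]))
    s=near(.6,.21,.17)
    h,e=np.histogram(X[s,2],bins=np.arange(-.01,.26,.004)); print(list(zip(np.round(e,3),h)))
    zmax=np.nanpercentile(X[s,2],99.8)
    top=s&(X[:,2]>zmax-.012); P=X[top]; print("edge pts",len(P),zmax,np.ptp(P,axis=0)); 
    m=np.median(P,axis=0); d=np.linalg.svd((P-P.mean(0))[:,:2])[2][0]; print("edge mean",P.mean(0),"dir",d,"ang",np.degrees(np.arctan2(d[1],d[0])))
    pr=(P-P.mean(0))[:,:2]@d; print("extent",pr.min(),pr.max(), "mid", P.mean(0)[:2]+d*(pr.min()+pr.max())/2)
    pl=s&(X[:,2]>.012)&(X[:,2]<.045); r=cv2.minAreaRect(X[pl][:,:2].astype(np.float32)*1000); print("plate rect",r,np.median(X[pl][:,2]))
    # step face plane
    a=s&(X[:,2]>.13)&(X[:,2]<.21); Q=X[a]; q=Q.mean(0); nn=np.linalg.svd(Q-q)[2]; print("step plane n",nn[2],"c",q,np.std((Q-q)@nn[2]))
    # cage
    cg=near(.575,-.207,.062); g=cg&(X[:,2]>.07); r=cv2.minAreaRect(X[g][:,:2].astype(np.float32)*1000); print("grip rect",r,np.median(X[g][:,2]),g.sum(),X[g].mean(0))
    rg=cg&(X[:,2]>.02)&(X[:,2]<.036); print("ring circle",cv2.minEnclosingCircle(X[rg][:,:2].astype(np.float32)*1000))
```

```text
scene table z 0.0016493846619026753
[(np.float64(-0.01), np.int64(1)), (np.float64(-0.006), np.int64(123)), (np.float64(-0.002), np.int64(2556)), (np.float64(0.002), np.int64(1937)), (np.float64(0.006), np.int64(57)), (np.float64(0.01), np.int64(4)), (np.float64(0.014), np.int64(39)), (np.float64(0.018), np.int64(218)), (np.float64(0.022), np.int64(1534)), (np.float64(0.026), np.int64(626)), (np.float64(0.03), np.int64(24)), (np.float64(0.034), np.int64(25)), (np.float64(0.038), np.int64(21)), (np.float64(0.042), np.int64(22)), (np.float64(0.046), np.int64(37)), (np.float64(0.05), np.int64(29)), (np.float64(0.054), np.int64(21)), (np.float64(0.058), np.int64(18)), (np.float64(0.062), np.int64(24)), (np.float64(0.066), np.int64(18)), (np.float64(0.07), np.int64(41)), (np.float64(0.074), np.int64(37)), (np.float64(0.078), np.int64(10)), (np.float64(0.082), np.int64(20)), (np.float64(0.086), np.int64(22)), (np.float64(0.09), np.int64(21)), (np.float64(0.094), np.int64(32)), (np.float64(0.098), np.int64(69)), (np.float64(0.102), np.int64(68)), (np.float64(0.106), np.int64(43)), (np.float
[... 4246 characters left out ...]
 np.int64(0)), (np.float64(0.254), np.int64(0))]
edge pts 292 0.22677543964853028 [0.0675 0.1143 0.0139]
edge mean [0.6261 0.1928 0.2226] dir [-0.4475 -0.8943] ang -116.58545785514126
extent -0.06377887884015727 0.06261175861431376 mid [0.6263 0.1934]
plate rect ((601.296142578125, 242.2650909423828), (236.438232421875, 150.19107055664062), 63.7292366027832) 0.02254332606470888
step plane n [-0.8944  0.4099  0.1789] c [0.612  0.1938 0.1715] 0.002852088143889908
grip rect ((572.376220703125, -206.42701721191406), (49.00238800048828, 17.43050765991211), 59.31145095825195) 0.07919243574307311 103 [ 0.571  -0.2061  0.0788]
ring circle ((572.523193359375, -206.81370544433594), 56.488948822021484)
```

```bash
python3 -m inch '[[[0,-0.04,0],0],[[0,-0.08,0],0],[[0,-0.1,0],0.5],[[-0.015,-0.1,-0.036],1.14],[[-0.03,-0.1,-0.072],1.14],[[-0.045,-0.1,-0.108],1.14],[[-0.06,-0.1,-0.144],1.14],[[-0.075,-0.1,-0.18],1.14],[[-0.09,-0.1,-0.216],1.14],[[-0.105,-0.1,-0.252],1.14],[[-0.12,-0.1,-0.288],1.14],[[-0.12,-0.1,-0.288],1.14]]' 1
cat > st.py <<'E'
from h import *
# stand frame: ex at -26.25 deg; prints TCP in stand axes relative to the hinge line / step mid-width
A=np.radians(-26.25); R=np.array([[np.cos(A),np.sin(A)],[-np.sin(A),np.cos(A)]])
H=np.array([.4534,.4503])
def st(): 
    s=bot.read_state(); p=s["position"]; T=s["tcp_rot"]
    print("t",round(s["time_s"],2),"p",np.round(p,4),"stand-rel",np.round(R@p[:2]-H,4),"xang",round(np.degrees(np.arctan2(T[1][0],T[0][0])),2),"F",np.round(s["force"],2),"open",s["opening"])
if __name__=="__main__": st()
E
python3 st.py
```

```text
time_s: 2.2
position: [0.4526, 0.367, 0.3225]
tcp_rot: [[0.449, 0.004, -0.894], [0.894, -0.003, 0.449], [-0.0, -1.0, -0.005]]
force: [0.6, 0.5, -0.6]
opening: 0.174
t 2.2 p [0.4526 0.367  0.3225] stand-rel [-0.2098  0.079 ] xang 63.34 F [ 0.62  0.53 -0.62] open 0.17385014595275475
```

```bash
python3 -m inch '[[[-0.008,0,-0.03],0],[[-0.016,0,-0.06],0],[[-0.024,0,-0.09],0],[[-0.032,0,-0.12],0],[[-0.04,0,-0.15],0],[[-0.048,0,-0.18],0],[[-0.056,0,-0.21],0],[[-0.064,0,-0.24],0],[[-0.072,0,-0.265],0],[[-0.079,0,-0.285],0],[[-0.079,0,-0.295],0],[[-0.079,0,-0.295],0]]' ; python3 st.py
```

```text
time_s: 3.2
position: [0.6781, 0.1692, 0.3219]
tcp_rot: [[0.445, 0.0, -0.896], [0.896, 0.0, 0.445], [0.0, -1.0, -0.0]]
force: [0.2, 0.2, 0.2]
opening: 0.008
t 3.2 p [0.6781 0.1692 0.3219] stand-rel [0.0799 0.0013] xang 63.61 F [0.22 0.18 0.22] open 0.007742461851760162
```

```bash
python3 -m inch '[[[0,0.03,0],0],[[0,0.06,0],0],[[0,0.09,0],0],[[0,0.115,0],0],[[0,0.132,0],0],[[0,0.132,0.008],0],[[0,0.132,0.016],0],[[0,0.132,0.024],0],[[0,0.132,0.028],0],[[0,0.132,0.03],0],[[0,0.132,0.03],0]]' ; python3 st.py; python3 -m inch '[[[0,0,0.002],0],[[0,0,0.004],0],[[0,0,0.006],0],[[0,0,0.008],0],[[0,0,0.01],0],[[0,0,0.01],0]]'; python3 st.py
```

```text
time_s: 4.12
position: [0.6499, 0.1844, 0.1924]
tcp_rot: [[0.442, 0.003, -0.897], [0.897, 0.0, 0.442], [0.002, -1.0, -0.002]]
force: [0.4, -0.9, 0.0]
opening: 0.007
t 4.12 p [0.6499 0.1844 0.1924] stand-rel [0.0479 0.0025] xang 63.79 F [ 0.39 -0.93  0.01] open 0.00714338416943351
time_s: 4.62
position: [0.6457, 0.1862, 0.193]
tcp_rot: [[0.443, 0.012, -0.896], [0.897, -0.002, 0.443], [0.003, -1.0, -0.011]]
force: [7.2, -3.2, 3.1]
opening: 0.009
t 4.62 p [0.6457 0.1862 0.193 ] stand-rel [0.0433 0.0023] xang 63.7 F [ 7.16 -3.22  3.12] open 0.009039476330917161
```

```bash
python3 -m inch '[[[0,0,0.003],0],[[0,0,0.006],0],[[0,0,0.01],0],[[0,0,0.014],0],[[0,0,0.018],0],[[0,0,0.022],0]]' ; python3 st.py; python3 -m inch '[[[0,0,0.004],0],[[0,0,0.008],0],[[0,0,0.012],0],[[0,0,0.016],0],[[0,0,0.02],0],[[0,0,0.024],0],[[0,0,0.028],0],[[0,0.001,0.032],0],[[0,0.002,0.036],0],[[0,0.003,0.04],0]]'; python3 st.py
```

```text
time_s: 5.12
position: [0.627, 0.196, 0.1941]
tcp_rot: [[0.443, 0.014, -0.896], [0.896, -0.002, 0.443], [0.005, -1.0, -0.014]]
force: [7.2, -4.7, 7.2]
opening: 0.002
t 5.12 p [0.627  0.196  0.1941] stand-rel [0.0223 0.0028] xang 63.69 F [ 7.16 -4.7   7.19] open 0.0016576737232718685
time_s: 5.95
position: [0.5896, 0.2145, 0.1903]
tcp_rot: [[0.443, 0.011, -0.896], [0.897, -0.001, 0.443], [0.004, -1.0, -0.01]]
force: [3.8, -2.7, 5.8]
opening: 0.001
t 5.95 p [0.5896 0.2145 0.1903] stand-rel [-0.0195  0.0029] xang 63.7 F [ 3.78 -2.74  5.75] open 0.000812065910033404
```

```bash
python3 -m inch '[[[0,0.001,0.005],0],[[0,0.003,0.01],0],[[0,0.005,0.015],0],[[0,0.008,0.02],0],[[0,0.011,0.026],0],[[0,0.014,0.032],0],[[0,0.017,0.038],0],[[0,0.02,0.044],0],[[0,0.023,0.05],0]]' ; python3 st.py
python3 - <<'E'
from h import *
c=optics.capture("scene");cv2.imwrite("pics/p3.png",cv2.resize(c["pixels"][150:270,270:430,::-1],(640,480)))
E
```

```text
time_s: 6.7
position: [0.5377, 0.2378, 0.1632]
tcp_rot: [[0.442, -0.004, -0.897], [0.897, -0.001, 0.442], [-0.003, -1.0, 0.004]]
force: [-0.0, -0.9, -0.1]
opening: 0.007
t 6.7 p [0.5377 0.2378 0.1632] stand-rel [-0.0763  0.0008] xang 63.76 F [-0.03 -0.87 -0.13] open 0.0068485769410011055
```

View pics/p3.png

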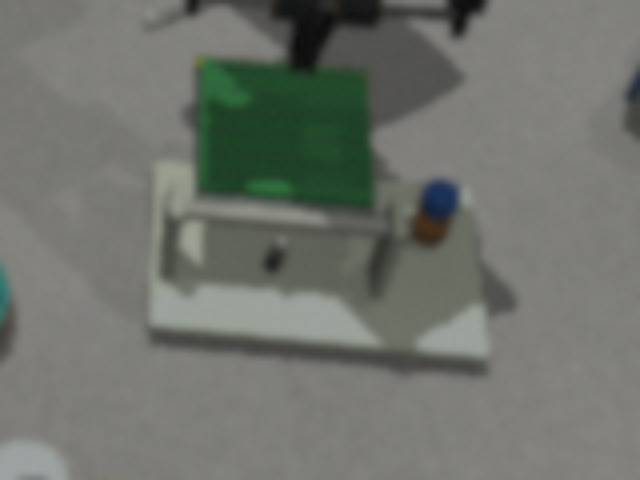

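The picture shows the step down level (green tread at px 200–370, 60–205), with the hand above it and vial_a upright. Next I'll measure the tread's height and middle.

```bash
python3 - <<'E'
from h import *
from st import R,H
np.set_printoptions(precision=4,suppress=True)
c=optics.capture("scene"); W=pts(c).reshape(-1,3); px=c["pixels"].reshape(-1,3).astype(int)
q=W[:,:2]@R.T-H
m=(q[:,0]>-.16)&(q[:,0]<.0)&(abs(q[:,1])<.075)&(W[:,2]>.085)&(W[:,2]<.12)&(px[:,1]>px[:,0]*1.3)&(px[:,1]>px[:,2]*1.2)
Q=W[m]; print(m.sum(),"z",np.percentile(Q[:,2],[5,50,95]),"rel rect",cv2.minAreaRect(q[m].astype(np.float32)*1000))
i=np.c_[q[m],np.ones(m.sum())]; print("plane",np.linalg.lstsq(i,Q[:,2],rcond=None)[0])
E
python3 st.py
```

```text
1419 z [0.0978 0.1015 0.1044] rel rect ((-70.89179992675781, -0.180694580078125), (120.23466491699219, 122.77074432373047), 89.72460174560547)
plane [-0.0097 -0.0014  0.1007]
t 6.8 p [0.5373 0.2379 0.1632] stand-rel [-0.0767  0.0007] xang 63.81 F [-0.11  0.79 -0.47] open 0.008486715980474735
```

```bash
python3 -m inch '[[[0,0.01,0],0],[[0,0.025,0],0],[[0,0.04,0],0],[[0,0.048,0],0],[[0,0.052,0],0],[[0,0.054,0],0],[[0,0.054,0],0],[[0,0.054,0],0]]' ; python3 st.py; python3 -m inch '[[[0,0.002,0],0],[[0,0.004,0],0],[[0,0.006,0],0],[[0,0.008,0],0],[[0,0.008,0],0],[[0,0.008,0],0]]';python3 st.py
```

```text
time_s: 7.47
position: [0.5408, 0.2376, 0.111]
tcp_rot: [[0.443, 0.001, -0.897], [0.897, 0.0, 0.443], [0.001, -1.0, -0.001]]
force: [-1.2, -0.4, -0.4]
opening: 0.001
t 7.47 p [0.5408 0.2376 0.111 ] stand-rel [-0.0735  0.002 ] xang 63.74 F [-1.19 -0.38 -0.36] open 0.0006328805430686134
time_s: 7.97
position: [0.5401, 0.2376, 0.1024]
tcp_rot: [[0.442, -0.0, -0.897], [0.897, -0.0, 0.442], [-0.0, -1.0, 0.0]]
force: [0.2, -0.4, -0.6]
opening: 0.004
t 7.97 p [0.5401 0.2376 0.1024] stand-rel [-0.074   0.0017] xang 63.74 F [ 0.18 -0.38 -0.63] open 0.0035018562065178135
```

```bash
for i in 1; do python3 -m inch '[[[0,0.001,0],0],[[0,0.002,0],0],[[0,0.003,0],0],[[0,0.004,0],0],[[0,0.004,0],0],[[0,0.004,0],0]]';done;python3 st.py
```

```text
time_s: 8.47
position: [0.5404, 0.2377, 0.1002]
tcp_rot: [[0.442, 0.001, -0.897], [0.897, 0.0, 0.442], [0.0, -1.0, -0.001]]
force: [-2.6, -1.2, 9.6]
opening: 0.002
t 8.47 p [0.5404 0.2377 0.1002] stand-rel [-0.0739  0.0019] xang 63.75 F [-2.62 -1.21  9.59] open 0.0019063896414606445
```

```bash
python3 -m inch '[[[0,0,0],0],[[0,0,0],0],[[0,0,0],0],[[0,0,0],0],[[0,0,0],0],[[0,0,0],0],[[0,0,0],0]]'|grep force;python3 -m inch '[[[0,0,0],0],[[0,0,0],0],[[0,0,0],0],[[0,0,0],0],[[0,0,0],0],[[0,0,0],0]]'; python3 -m inch '[[[0,-0.01,0],0],[[0,-0.03,0],0],[[0,-0.06,0],0],[[0,-0.1,0],0],[[0,-0.13,0],0],[[0,-0.15,0],0],[[0,-0.15,0],0]]' -1;python3 st.py
```

```text
force: [-3.6, -0.9, 10.6]
time_s: 9.55
position: [0.5404, 0.2377, 0.1002]
tcp_rot: [[0.442, 0.001, -0.897], [0.897, 0.0, 0.442], [0.0, -1.0, -0.001]]
force: [-1.9, -1.2, 10.0]
opening: 0.008
time_s: 10.13
position: [0.5434, 0.2385, 0.2544]
tcp_rot: [[0.442, 0.011, -0.897], [0.897, 0.003, 0.442], [0.007, -1.0, -0.009]]
force: [0.4, -0.0, -0.3]
opening: 0.455
t 10.13 p [0.5434 0.2385 0.2544] stand-rel [-0.0715  0.0039] xang 63.75 F [ 0.35 -0.01 -0.29] open 0.45484839026910173
```

```bash
python3 -m inch '[[[-0.03,0,-0.0176],1.4],[[-0.06,0,-0.0352],2.8],[[-0.095,0,-0.056],4.2],[[-0.13,0,-0.076],5.6],[[-0.165,0,-0.097],7],[[-0.2,0,-0.117],8.4],[[-0.235,0,-0.138],9.8],[[-0.27,0,-0.158],11.2],[[-0.305,0,-0.179],12.6],[[-0.34,0,-0.199],14],[[-0.37,0,-0.217],15.4],[[-0.385,0,-0.226],16.8]]' -0.2; python3 -m inch '[[[0,0,0],1.08],[[0,0,0],2.15],[[0,0,0],2.15],[[0,0,0],2.15]]';python3 st.py
python3 - <<'E'
from h import *
from st import R,H
np.set_printoptions(precision=4,suppress=True)
for n in("scene","top"):
    c=optics.capture(n); X=pts(c).reshape(-1,3)
    cg=np.hypot(X[:,0]-.5725,X[:,1]+.2075)<.062
    g=cg&(X[:,2]>.065)&(X[:,2]<.095); rg=cg&(X[:,2]>.02)&(X[:,2]<.036)
    if g.sum()>20: print(n,"grip",cv2.minAreaRect(X[g][:,:2].astype(np.float32)*1000),g.sum())
    if rg.sum()>20: print("ring",cv2.minEnclosingCircle(X[rg][:,:2].astype(np.float32)*1000))
    if n=="top":
        q=X[:,:2]@R.T-H; px=c["pixels"].reshape(-1,3).astype(int)
        m=(q[:,0]>-.16)&(q[:,0]<.0)&(abs(q[:,1])<.08)&(X[:,2]>.085)&(X[:,2]<.12)&(px[:,1]>px[:,0]*1.3)&(px[:,1]>px[:,2]*1.2)
        print("step",m.sum(),np.median(X[m,2]),cv2.minAreaRect(q[m].astype(np.float32)*1000))
E
```

```text
time_s: 11.13
position: [0.5724, -0.2123, 0.2476]
tcp_rot: [[0.935, -0.0, 0.355], [-0.355, -0.002, 0.935], [0.0, -1.0, -0.002]]
force: [-0.5, -0.0, -0.1]
opening: 0.601
time_s: 11.47
position: [0.5721, -0.2075, 0.2477]
tcp_rot: [[0.858, -0.001, 0.513], [-0.513, 0.001, 0.858], [-0.002, -1.0, 0.0]]
force: [0.4, 0.2, 0.1]
opening: 0.6
t 11.47 p [ 0.5721 -0.2075  0.2477] stand-rel [ 0.1515 -0.3834] xang -30.88 F [0.42 0.22 0.07] open 0.5997662935677776
scene grip ((573.2982177734375, -207.13865661621094), (50.132179260253906, 17.184581756591797), 62.42116928100586) 156
ring ((572.3275146484375, -208.04486083984375), 57.23300552368164)
step 547 0.09898488815117634 ((-45.73516845703125, 0.6583175659179688), (70.43453979492188, 121.24907684326172), 0.16511332988739014)
```

```bash
python3 -m inch '[[[0,0.03,0],0],[[0,0.06,0],0],[[0,0.09,0],0],[[0,0.12,0],0],[[0,0.145,0],0],[[0,0.165,0],0],[[0,0.18,0],0],[[0,0.19,0],0],[[0,0.198,0],0],[[0,0.203,0],0],[[0,0.203,0],0],[[0,0.203,0],0]]'; python3 -m inch '[[[0,0,0],0],[[0,0,0],0],[[0,0,0],0],[[0,0,0],0],[[0,0,0],0],[[0,0,0],0],[[0,0,0],0],[[0,0,0],0],[[0,0,0],0],[[0,0,0],0]]' 1; python3 st.py
```

```text
time_s: 12.57
position: [0.5731, -0.2078, 0.0461]
tcp_rot: [[0.857, 0.001, 0.515], [-0.515, -0.001, 0.857], [0.001, -1.0, 0.0]]
force: [-0.4, 0.7, 0.6]
opening: 0.605
time_s: 13.4
position: [0.5728, -0.2078, 0.0457]
tcp_rot: [[0.857, 0.0, 0.515], [-0.515, -0.0, 0.857], [0.0, -1.0, -0.0]]
force: [0.4, 0.6, 2.1]
opening: 0.188
t 13.4 p [ 0.5728 -0.2078  0.0457] stand-rel [ 0.1522 -0.3834] xang -31.02 F [0.38 0.56 2.1 ] open 0.18780385754657247
```

```bash
python3 -m inch '[[[0,-0.01,0],0],[[0,-0.025,0],0],[[0,-0.05,0],0],[[0,-0.08,0],0],[[0,-0.11,0],0],[[0,-0.14,0],0],[[0,-0.16,0],0],[[0,-0.17,0],0],[[0,-0.17,0],0]]'; python3 -m inch '[[[-0.01,0,0.015],0],[[-0.03,0,0.042],0],[[-0.05,0,0.071],0],[[-0.07,0,0.099],0],[[-0.09,0,0.127],0],[[-0.11,0,0.156],0],[[-0.13,0,0.184],0],[[-0.15,0,0.212],0],[[-0.17,0,0.241],0],[[-0.19,0,0.269],0],[[-0.205,0,0.29],0],[[-0.215,0,0.304],0]]'; python3 st.py
```

```text
time_s: 14.15
position: [0.5737, -0.2082, 0.2184]
tcp_rot: [[0.857, 0.004, 0.515], [-0.515, -0.003, 0.857], [0.005, -1.0, 0.0]]
force: [0.3, 0.1, -2.3]
opening: 0.182
time_s: 15.15
position: [0.5426, 0.1664, 0.2133]
tcp_rot: [[0.858, -0.005, 0.513], [-0.513, 0.0, 0.858], [-0.005, -1.0, -0.002]]
force: [0.6, -0.7, -1.7]
opening: 0.181
t 15.15 p [0.5426 0.1664 0.2133] stand-rel [-0.0404 -0.0611] xang -30.88 F [ 0.62 -0.69 -1.68] open 0.18066919058041847
```

Finish the traverse, settle, and look at the cage above the step.

```bash
python3 -m inch '[[[-0.015,0,0.022],0],[[-0.03,0,0.043],0],[[-0.038,0,0.054],0],[[-0.042,0,0.06],0],[[-0.042,0,0.06],0],[[-0.042,0,0.06],0],[[-0.042,0,0.06],0]]'; python3 st.py
python3 - <<'E'
from h import *
from st import R,H
for n in("scene","top"):
    c=optics.capture(n); X=pts(c).reshape(-1,3); q=X[:,:2]@R.T-H
    s=(np.hypot(q[:,0]+.0735,q[:,1])<.08)&(X[:,2]>.185)&(X[:,2]<.21); px=c["pixels"].reshape(-1,3).astype(int)
    s&=(px[:,0]>px[:,2]*1.5)
    print(n,s.sum(),"ring z",np.percentile(X[s,2],[10,50,90]),cv2.minEnclosingCircle(q[s].astype(np.float32)*1000))
    if n=="scene": cv2.imwrite("pics/p4.png",cv2.resize(c["pixels"][130:270,270:430,::-1],(640,560)))
E
```

```text
time_s: 15.73
position: [0.5398, 0.2354, 0.2151]
tcp_rot: [[0.857, -0.001, 0.516], [-0.516, -0.001, 0.857], [-0.0, -1.0, -0.001]]
force: [0.6, 0.2, -2.5]
opening: 0.177
t 15.73 p [0.5398 0.2354 0.2151] stand-rel [-0.0734 -0.0004] xang -31.06 F [ 0.55  0.24 -2.5 ] open 0.17656109303468642
scene 354 ring z [0.18835428 0.1996077  0.20362319] ((-72.30577087402344, -1.4395169019699097), 57.261932373046875)
top 226 ring z [0.18880159 0.1998958  0.20277605] ((-73.77806091308594, -6.510681629180908), 55.57440185546875)
```

View pics/p4.png

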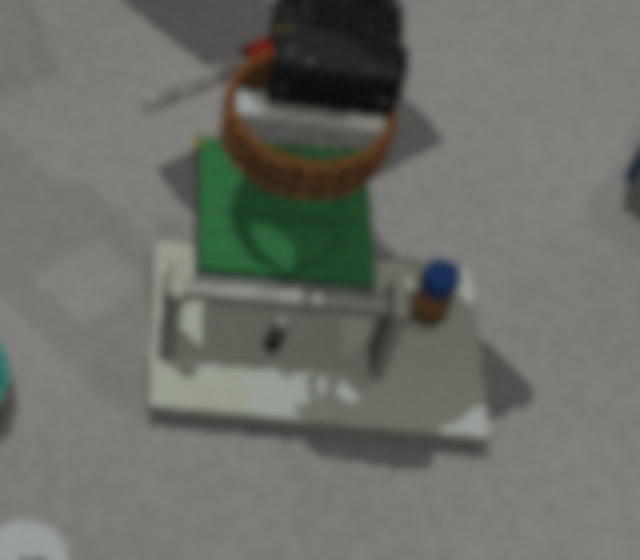

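The cage hangs level, centred above the tread (ring px 225–395, 60–195), and vial_a is clear. Lowering.

```bash
python3 -m inch '[[[0,0.012,0],0],[[0,0.026,0],0],[[0,0.04,0],0],[[0,0.05,0],0],[[0,0.057,0],0],[[0,0.061,0],0],[[0,0.063,0],0],[[0,0.063,0],0],[[0,0.063,0],0]]'; python3 -m inch '[[[0,0.001,0],0],[[0,0.002,0],0],[[0,0.003,0],0],[[0,0.004,0],0],[[0,0.005,0],0],[[0,0.005,0],0],[[0,0.005,0],0]]'
```

```text
time_s: 16.58
position: [0.5403, 0.2368, 0.153]
tcp_rot: [[0.857, 0.001, 0.515], [-0.515, 0.0, 0.857], [0.001, -1.0, 0.001]]
force: [-0.0, -0.4, -2.4]
opening: 0.181
time_s: 17.17
position: [0.5398, 0.2367, 0.1475]
tcp_rot: [[0.857, -0.0, 0.515], [-0.515, -0.0, 0.857], [-0.0, -1.0, -0.0]]
force: [0.9, -0.7, -1.6]
opening: 0.182
```

```bash
python3 -m inch '[[[0,0.0005,0],0],[[0,0.001,0],0],[[0,0.0015,0],0],[[0,0.002,0],0],[[0,0.002,0],0],[[0,0.002,0],0]]'
```

```text
time_s: 17.67
position: [0.5399, 0.2367, 0.1456]
tcp_rot: [[0.857, 0.0, 0.515], [-0.515, 0.0, 0.857], [0.0, -1.0, 0.0]]
force: [-0.5, 0.0, -2.2]
opening: 0.186
```

```bash
python3 -m inch '[[[0,0.0005,0],0],[[0,0.001,0],0],[[0,0.0015,0],0],[[0,0.0015,0],0],[[0,0.0015,0],0]]'
```

```text
time_s: 18.08
position: [0.5398, 0.2368, 0.1455]
tcp_rot: [[0.857, 0.001, 0.515], [-0.515, 0.0, 0.857], [0.001, -1.0, 0.0]]
force: [-2.7, -0.2, 6.4]
opening: 0.183
```

Seated. Release, then retreat.

```bash
python3 -m inch '[[[0,-0.001,0],0],[[0,-0.001,0],0],[[0,-0.001,0],0],[[0,-0.001,0],0],[[0,-0.001,0],0],[[0,-0.001,0],0]]' -0.2; python3 -m inch '[[[0,-0.005,0],0],[[0,-0.015,0],0],[[0,-0.03,0],0],[[0,-0.06,0],0],[[0,-0.1,0],0],[[0,-0.14,0],0],[[0,-0.14,-0.04],0],[[0,-0.14,-0.08],0],[[0,-0.14,-0.12],0],[[0,-0.14,-0.16],0],[[0,-0.14,-0.18],0],[[0,-0.14,-0.18],0]]'
python3 - <<'E'
from h import *
from st import R,H
for n in("scene","top"):
    c=optics.capture(n); X=pts(c).reshape(-1,3); q=X[:,:2]@R.T-H
    px=c["pixels"].reshape(-1,3).astype(int)
    s=(np.hypot(q[:,0]+.0735,q[:,1])<.08)&(X[:,2]>.12)&(X[:,2]<.14)&(px[:,0]>px[:,2]*1.5)
    print(n,s.sum(),"ring z",np.percentile(X[s,2],[10,50,90]),cv2.minEnclosingCircle(q[s].astype(np.float32)*1000))
    p=np.linalg.lstsq(np.c_[q[s],np.ones(s.sum())],X[s,2],rcond=None)[0];print("tilt",p)
    for k in("gauge","vial_a","jar","spanner","driver"):
        print(k,[(np.round(d["location"],3),round(d["confidence"],2)) for d in spotter.find_in(n,k)][:2])
    cv2.imwrite(f"pics/f_{n}.png",cv2.resize(c["pixels"][...,::-1],(800,600)))
E
```

```text
time_s: 18.58
position: [0.5398, 0.2367, 0.1448]
tcp_rot: [[0.857, -0.0, 0.515], [-0.515, -0.0, 0.857], [-0.0, -1.0, -0.0]]
force: [-0.0, -0.2, -0.2]
opening: 0.54
time_s: 19.58
position: [0.4446, 0.08, 0.286]
tcp_rot: [[0.855, -0.001, 0.518], [-0.518, -0.001, 0.855], [-0.0, -1.0, -0.002]]
force: [-0.2, -0.4, 0.3]
opening: 0.599
scene 307 ring z [0.12256005 0.13154637 0.13495353] ((-72.58834075927734, 0.08311863988637924), 56.028446197509766)
tilt [-0.00570304  0.0101628   0.12975477]
gauge [(array([ 0.714, -0.019,  0.029]), 0.77)]
vial_a [(array([0.62 , 0.32 , 0.057]), 0.65), (array([ 0.5  , -0.168,  0.04 ]), 0.56)]
jar [(array([ 0.568, -0.404,  0.065]), 0.57)]
spanner [(array([ 0.342, -0.312,  0.011]), 0.78)]
driver [(array([0.328, 0.36 , 0.021]), 0.79), (array([ 0.5  , -0.165,  0.039]), 0.28)]Traceback (most recent call last):
  File "<stdin>", line 7, in <module>
    return _quantile_unchecked(
        a, q, axis, out, overwrite_input, method, keepdims, weights)
    return _ureduce(a,
                    func=_quantile_ureduce_func,
    ...<5 lines>...
                    overwrite_input=overwrite_input,
                    method=method)
    r = func(a, **kwargs)
    result = _quantile(arr,
                       quantiles=q,
    ...<2 lines>...
                       out=out,
                       weights=wgt)
    slices_having_nans = np.isnan(arr[-1, ...])
                                  ~~~^^^^^^^^^
IndexError: index -1 is out of bounds for axis 0 with size 0
```

View pics/f_scene.png

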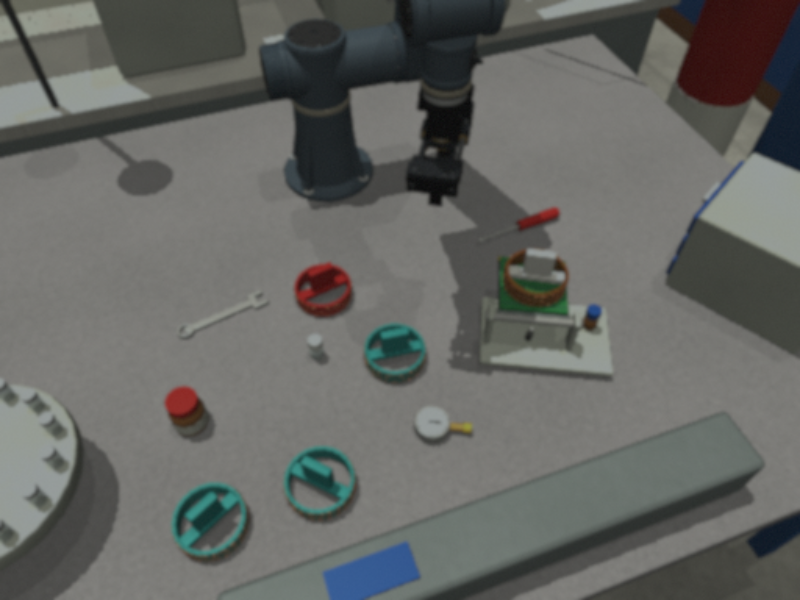

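The cage lies level in the middle of the open step (px ~537, 280), the arm is clear, and every bystander is where it began. (The top camera is blocked by the arm.)

```bash
python3 -m inch '[[[0,0,0],0],[[0,0,0],0],[[0,0,0],0],[[0,0,0],0]]'|tail -2; python3 -c "from rig import bot; print(bot.hand_in())"
```

```text
force: [0.3, 0.2, -0.2]
opening: 0.599
the job is handed in; nothing more can be done
None
```

The step is open on its stop, the amber cage is sitting in the middle of it, and I handed the job in at about 20 s of the 72 s allowed. `hand_in` gives no verdict, so this rests on my own checks.

- **Opening the step:** I pushed it from behind with the shut fingers until it snapped down. The forces I read between moves peaked at about 11 N. I confirmed by camera that it was level with the hand off it.
- **Leaning on it:** I held the fingertips on the tread with about 10 N for roughly 1.1 s, and the height did not change. The tread surface was felt at about z = 0.100 m.
- **Placing the cage:** I set it down with about 8 N of contact force and let go. The scene camera then put the ring about 2–3 mm from the nominal step middle, with a tilt of about 0.01 rad.
- **Bystanders:** The gauge, vial_a, spanner and driver were found within a few mm of their starting positions. vial_b and the jar look upright and unmoved in the final picture. There was no clean before-and-after reading for either from one camera.

The final check with the top camera failed: no cage points were found in its view, probably because the arm was in the way. The end state is therefore confirmed by the scene camera only. Before lowering, the top camera had put the cage 5 mm further to one side than the scene camera did. That view was partly blocked by the gripper, and 5 mm is well within the 20 mm tolerance.

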